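# Tighten the anchor screw of a laboratory stand base

### The arm

A 7-joint arm with a two-finger parallel gripper is mounted at the origin on the work surface. World frame = base frame: x ahead of the robot, y to its left, z up, the work surface at z = 0. Lengths are in m, angles in rad, forces in N, time in s.
With the tool pointing down it reaches from about 0.35 to 0.9 m from the base axis. Payload 7.2 kg.
Tool frame: the origin (TCP) lies between the finger pads; the fingertips stand 22 mm ahead of it and the grasp point (between the pads) lies 3 mm ahead of it; z points along the fingers, y is the line along which they close (so a half turn about z gives the same grasp; the last joint's range is limited). The gripper opens to 88 mm and grips with 3 to 60 N. Pads are 20 mm wide; open, the fingers measure 115 mm over their backs; the gripper's body (75 mm by 178 mm) begins 61 mm behind the grasp point.
Start: joints at [1.034, 0.411, -0.013, 1.596, 0.006, 1.134, -0.082], TCP at [0.282, -0.558, 0.245] pointing down, gripper open.
Joint ranges: [-2.95, 2.95], [-0.29, 1.99], [-1.47, 1.44], [0.14, 2.54], [-1.03, 4.17], [0.13, 1.85], [-2.86, 2.86]. Speed limits (rad/s): [2.39, 2.39, 3.01, 3.01, 3.14, 3.14, 3.14].

### API

Orientations are given as [roll, pitch, yaw] about the fixed x, y, z axes, in that order (R = Rz(yaw) Ry(pitch) Rx(roll)).
In Python, from station import * gives the robot as it stands.
- The arm moves only by the shell command python3 -m inch 'ROWS' [OPENING] [FORCE]. ROWS is JSON, a list of rows, each an object of numbers: "tx", "ty", "tz": the shift along the world's x, y, z in m; "ax", "ay", "az": the turn, a rotation vector about the world's x, y, z in rad. In form: [{"tx": .., "ty": .., "tz": .., "ax": .., "ay": .., "az": ..}, ...]. A call has 1 to 5 rows; each row is the pose to reach, as a shift and turn from the pose commanded when the call began; what a row does not reach only later rows make up. A row lasts 1/10 s, in which the tool goes at most 50 mm and 8.59 degrees, less where a joint would pass 70% of its speed; a pose out of reach is approached as far as the arm can. A call with a gripper value outside its range is refused whole. OPENING is the opening, from 0 (shut) to 1 (fully open), set as the call begins (- or left out, the last holds). The fingers move at their own pace and stop on an object; FORCE is the grip in N (left out, the last holds). Time passes only in rows, so rows that repeat a pose let the fingers close. It gives the time, the measured TCP pose, the force, the opening and the grip force at its end, in the units of the state.
- get_obs(): the state, without advancing time (a new reading comes with each control period).
- read_camera(name): name is "side" or "top"; returns a dict with "frame" (420x560x3 uint8, red, green, blue), "fovy" (degrees; the focal length in pixels is half the picture's height over the tangent of half this angle, whatever the lens; pixels are square), "cx", "cy" (the principal point, pixels), "D" ([k1, k2, p1, p2, k3] as OpenCV has them; the pictures are not rectified), "rvec" (rotation vector, rad) and "tvec" (3), from world to camera coordinates, as OpenCV has them. Camera axes: x right, y down, z forward; pixel columns grow to the right and rows downward; lengths in m; the calibration is good to about 2 mm. A picture is of the moment at which its call begins. There is no depth.
- sign_off(): hands the job in; it is judged then, once.
Trained networks look in the newest picture that a camera, given by its name, has taken for a name from the list of things; names that differ only in an ending like _2 or _b are one class to them, and where a whole thing is asked for, a point or a joint stands for the part that bears it (a point fixed in the world has none). Each returns a list of dicts, best first, with "conf" (0 to 1); they miss things now and then, are a little off and sometimes report something else, mostly with a low value. They report only what shows in the picture. A call takes as long as a camera call.
- masks_of(thing, camera): "mask" (420x560 bool, what is visible of it) and "location" ([column, row] in pixels, amid what is visible of it).
The state is a dict: "time_s": time; "q": joint angles; "dq": joint speeds; "joint_efforts": joint torques, N m; "tcp_pos": TCP position; "tool_rot": TCP orientation; "ft_force": force on the tool from outside, world axes, zero at the start; "torque": the same for the moment, N m; "width": finger opening in m; "gripper_force": force on a finger pad.
Only numpy, scipy, OpenCV 4.12 (cv2) and the standard library are available. Lean on these libraries where they do the work, as an engineer would, in place of code of your own. Each camera call takes 0.05 s, during which the arm holds its last target. There are 200 camera calls.

### The job

Take the larger T-handled hex key out of the wooden rack and seat it fully in the socket of the big cap screw recessed in the stand base. Only then turn it clockwise, seen from above, until the screw comes to its stop; let go and leave the key standing seated in the screw. Leave the smaller key in the rack and do not disturb the mortar or the beaker.

Things in the scene. Friction and masses are not known exactly. Their poses are not given: they have to be found in the camera images.
- hexkey_grip (a point): Larger T-handled hex key, upright, tip down in the rack. Point: centre of its black cross-bar (90 mm long, 26 thick, 22 high, flat sides), 120 mm above the flat tip; z up along the shank, y along the bar. Steel hex shank 20 mm across flats, two opposite corners along x (square to the bar); last 5 mm tapered by 2.5 mm a side. About 300 g. Lift over 60 mm to leave the rack.
- screw_socket (a point): Point: centre of the flat floor of the hex socket in the big steel cap screw (head 42 mm) recessed in the stand base; z up, turns with the screw, two opposite socket corners along x. Socket 21.6 mm across flats, 24 deep, with a flared mouth above, 9 high and 33 wide. It fits the key when their x axes agree, or differ by a multiple of 60 degrees, within 9 degrees. Key seated: bar centre 120 mm above.
- screw (a joint): Angle of the cap screw, rad, growing clockwise seen from above; starts between 0 and 0.3, hard stop at 1.0. Stays where left; turning takes about 0.08 N m. With 1.6 mm of play the key turns up to about 10 degrees (0.17 rad) before it drives the screw; let go, it may lean up to 7 degrees.
- base: Grey steel stand base fixed to the bench: plate 210 x 120 x 12 mm; origin on the bench under the cap screw, z up. The screw sits in a round boss, 68 mm across, top 50 mm above the bench (socket floor at 14 mm). A steel rod sleeve with a small round hole, 38 mm across and 58 high, stands 115 mm along its +x: not the screw.
- rack: Fixed wooden key rack, 50 (x) x 190 (y) x 70 mm high, origin at the centre of its underside. The larger key stands in the hole 60 mm along -y, the smaller in that 60 mm along +y; holes 60 mm deep.
- smallkey_grip (a point): Bystander: the smaller T-handled hex key in the rack's other hole (9 mm shank, black cross-bar 55 mm long); the point is the centre of its cross-bar, about 97 mm above the bench.
- mortar: Bystander: white ceramic mortar bowl, 86 mm across, 48 mm high; origin at the centre of its underside.
- beaker: Bystander: glass beaker, 66 mm across, 90 mm high; origin at the centre of its underside.

How it is judged:
On the way, in this order (a step that is already met when the one before it is completed fails the run):
1. the larger key is fully seated in the screw's socket, the screw not yet tight (horizontal distance between hexkey_grip and screw_socket below 0.025 m and z of hexkey_grip in the frame of screw_socket below 0.128 m and angle between hexkey_grip's own z axis and vertical below 0.2 rad and value of joint screw below 0.6 rad), for 0.2 s.
2. the screw is turned to its stop with the key still seated (value of joint screw above 0.85 rad and horizontal distance between hexkey_grip and screw_socket below 0.025 m and z of hexkey_grip in the frame of screw_socket below 0.128 m and angle between hexkey_grip's own z axis and vertical below 0.2 rad), for 0.2 s.
At the end, for the whole second after the job is handed in: The screw stands within 0.15 rad of its stop (joint above 0.85), and the larger key stands at rest in the socket: cross-bar centre less than 128 mm above the socket floor (within 8 mm of fully home) and within 25 mm of the screw's axis sideways, leaning less than 0.2 rad (all of step 2 and linear speed of hexkey below 0.03 m/s); the robot touches nothing.
It fails at once if the screw is turned to tight while the key is not seated (value of joint screw above 0.6 rad and z of hexkey_grip in the frame of screw_socket above 0.137 m).
It fails at once if the smaller key is moved more than 30 mm (distance of smallkey_grip from where it was at the start of the episode above 0.03 m).
It fails at once if the mortar is moved more than 30 mm (distance of mortar from where it was at the start of the episode above 0.03 m).
It fails at once if the beaker is moved more than 30 mm (distance of beaker from where it was at the start of the episode above 0.03 m).
It also fails if it takes over 48 s, if anything falls off the work surface, if the arm or the gripper's body presses on something with over 40 N, if the wrist force passes 120 N, or if a joint passes its speed limit or range.

## Working session

There is one attempt and no reset: what is moved stays moved. The work goes in short steps, Python scripts to look and compute and a shell command to move; the robot and the scene stay as the last step left them, time stands still between calls to the robot, and variables do not carry over. Pictures are saved under pics/ and viewed, at most 10 in all, crops included, and the job is handed in when it is done.

```bash
mkdir -p pics
cat > h.py <<'E'
from station import *
import numpy as np, cv2
def cam(n):
    c=read_camera(n); f=210/np.tan(np.radians(c["fovy"])/2)
    K=np.array([[f,0,c["cx"]],[0,f,c["cy"]],[0,0,1]]); R=cv2.Rodrigues(np.array(c["rvec"],float))[0]
    return dict(img=c["frame"],K=K,D=np.array(c["D"],float),R=R,t=np.array(c["tvec"],float),rv=np.array(c["rvec"],float))
def atz(c,uv,z):
    n=cv2.undistortPoints(np.array(uv,float).reshape(-1,1,2),c["K"],c["D"]).reshape(-1,2)
    o=-c["R"].T@c["t"]; d=np.c_[n,np.ones(len(n))]@c["R"]
    return o+d*((np.reshape(z,(-1,1))-o[2])/d[:,2:])
def proj(c,p): return cv2.projectPoints(np.array(p,float).reshape(-1,1,3),c["rv"],c["t"],c["K"],c["D"])[0].reshape(-1,2)
def save(c,name): cv2.imwrite("pics/"+name,c["img"][:,:,::-1])
E
python3 - <<'E'
from h import *
np.set_printoptions(precision=4,suppress=True)
Z=dict(hexkey_grip=.13,screw_socket=.05,base=.03,rack=.07,smallkey_grip=.1,mortar=.04,beaker=.05)
for n in("top","side"):
    c=cam(n);save(c,n+"0.png");print(n,-c["R"].T@c["t"])
    for k,z in Z.items():
        for m in masks_of(k,n)[:2]: print(k,round(m["conf"],2),m["location"],m["mask"].sum(),atz(c,m["location"],z)[0])
print(get_obs()["tcp_pos"],get_obs()["tool_rot"])
E
```

```text
top [0.4005 0.0062 0.9573]
hexkey_grip 0.65 [409.1, 230.5] 789 [ 0.5493 -0.2274  0.13  ]
screw_socket 0.76 [179.7, 254.8] 334 [0.5018 0.2202 0.05  ]
rack 0.83 [367.2, 243.5] 2162 [ 0.5315 -0.1596  0.07  ]
smallkey_grip 0.68 [343.6, 232.0] 192 [ 0.5485 -0.1085  0.1   ]
smallkey_grip 0.34 [408.3, 230.1] 827 [ 0.5554 -0.2343  0.1   ]
mortar 0.91 [287.5, 270.3] 1384 [ 0.4764 -0.0009  0.04  ]
beaker 0.9 [295.2, 145.3] 1038 [ 0.7446 -0.0116  0.05  ]
side [0.2386 0.5328 0.8311]
hexkey_grip 0.94 [364.1, 152.9] 595 [ 0.5472 -0.2198  0.13  ]
screw_socket 0.81 [258.9, 327.7] 357 [0.5083 0.2343 0.05  ]
base 0.72 [243.4, 321.0] 5922 [0.548  0.2326 0.03  ]
rack 0.69 [341.5, 195.8] 145 [ 0.5455 -0.1253  0.07  ]
smallkey_grip 0.64 [342.7, 197.7] 171 [ 0.5284 -0.096   0.1   ]
smallkey_grip 0.3 [260.7, 326.9] 350 [0.4894 0.2504 0.1   ]
mortar 0.89 [338.5, 254.5] 1006 [ 0.4763 -0.0006  0.04  ]
beaker 0.72 [245.9, 198.2] 1054 [ 0.7308 -0.009   0.05  ]
[ 0.2824 -0.5576  0.2447] [ 3.1415 -0.      0.4688]
```

View pics/top0.png

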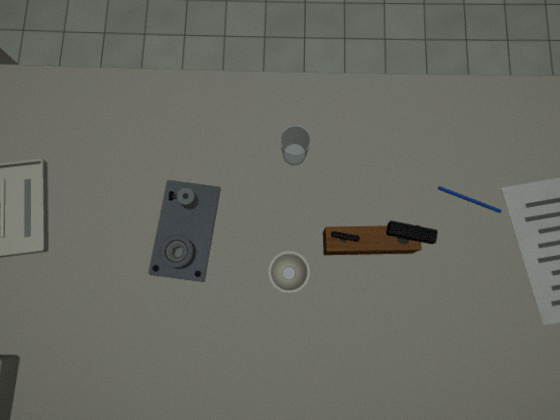

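View pics/side0.png

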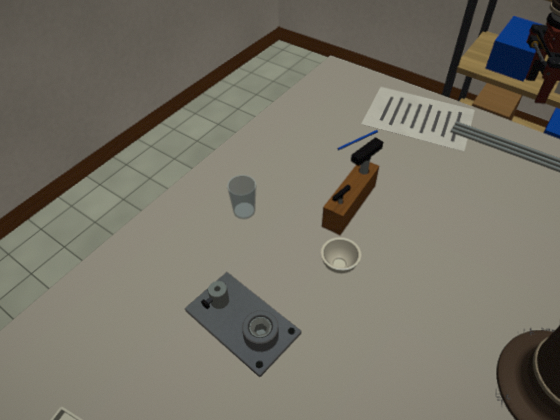

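The top view shows the large key's bar at about (412,232), the screw boss at (179,252) and the sleeve at (186,197). The side view shows the bar at (366,152) and the screw at (260,328). Next I'll measure the bar yaw, the base yaw and the socket phase.

Run:
```python
from h import *
np.set_printoptions(precision=4,suppress=True)
tiles=[]
for n in("top","side"):
    c=cam(n)
    m=masks_of("hexkey_grip",n)[0]["mask"]; ys,xs=np.where(m)
    if n=="side": print("bar side z.13 centroid",atz(c,[[xs.mean(),ys.mean()]],.13))
    P=atz(c,np.c_[xs,ys],.141 if n=="top" else .135)[:,:2]
    r=cv2.minAreaRect(P.astype(np.float32)*1000); b=cv2.boxPoints(r)/1000
    e=max([b[1]-b[0],b[2]-b[1]],key=np.linalg.norm); print(n,"bar",r,np.arctan2(e[1],e[0]))
    for k in("base","rack"):
        q=masks_of(k,n)
        if q:
            ys,xs=np.where(q[0]["mask"]);P=atz(c,np.c_[xs,ys],.012 if k=="base" else .07)[:,:2]
            r=cv2.minAreaRect(P.astype(np.float32)*1000);print(n,k,r)
    if n=="top":
        g=atz(c,[[179,252],[186,197]],[.05,.058]);print("screw,sleeve",g,np.arctan2(*(g[1]-g[0])[1::-1]))
        ctr=[179,252]
    else:
        g=atz(c,[[261,328],[218,288]],[.05,.058]);print("screw,sleeve",g,np.arctan2(*(g[1]-g[0])[1::-1])); ctr=[261,328]
    x,y=ctr; t=c["img"][y-24:y+24,x-24:x+24]
    t=cv2.normalize(t,None,0,255,cv2.NORM_MINMAX)
    tiles.append(cv2.resize(t,(400,400),interpolation=cv2.INTER_CUBIC))
cv2.imwrite("pics/sock.png",np.hstack(tiles)[:,:,::-1])
```

```text
top bar ((540.656494140625, -227.597900390625), (92.77143096923828, 37.64459991455078), 79.70166015625) 1.3910563
top base ((561.7903442382812, 222.68154907226562), (124.81281280517578, 210.69656372070312), 84.40984344482422)
top rack ((538.9723510742188, -167.6410675048828), (56.901161193847656, 194.4600372314453), 1.4496551752090454)
screw,sleeve [[0.5075 0.2221 0.05  ]
 [0.6219 0.2144 0.058 ]] -0.06763288878068772
bar side z.13 centroid [[ 0.5424 -0.2145  0.13  ]]
side bar ((543.5225219726562, -211.18829345703125), (50.57269287109375, 122.87322998046875), 7.374401569366455) -1.4420887
side base ((559.541259765625, 225.724365234375), (124.99916076660156, 215.814208984375), 84.04297637939453)
side rack ((529.80615234375, -143.35728454589844), (71.38675689697266, 242.03387451171875), 2.659842014312744)
screw,sleeve [[0.5048 0.2326 0.05  ]
 [0.6221 0.2158 0.058 ]] -0.14200853236889657
```

View pics/sock.png

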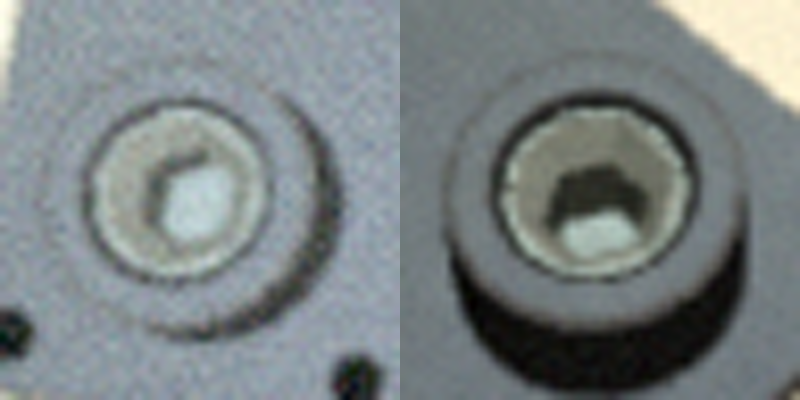

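```bash
cat > fit.py <<'E'
from h import *
from scipy.optimize import minimize, differential_evolution
from scipy.spatial.transform import Rotation as Ro
S=3
def box(a,b,c,oz): return np.array([[i*a/2,j*b/2,k*c/2+oz] for i in(-1,1) for j in(-1,1) for k in(-1,1)])
bar=box(.026,.09,.022,0)
hexp=lambda af,z,ph=0: np.c_[af/np.sqrt(3)*np.cos(ph+np.arange(6)*np.pi/3),af/np.sqrt(3)*np.sin(ph+np.arange(6)*np.pi/3),np.full(6,z)]
def fill(c,pts,shape=(420*S,560*S)):
    im=np.zeros(shape,np.uint8); uv=(proj(c,pts)+.5)*S-.5
    cv2.fillConvexPoly(im,cv2.convexHull(np.round(uv).astype(np.int32)),1); return im
def keyfit(cs,ms,x0,zlow):
    "x,y,z,yaw,leanx,leany of grip; zlow = depth of visible shank below the grip"
    shank=np.r_[hexp(.02,-.011),hexp(.02,-zlow)]
    M=[cv2.resize(m.astype(np.uint8),None,fx=S,fy=S,interpolation=cv2.INTER_NEAREST) for m in ms]
    def cost(p):
        R=Ro.from_rotvec([p[4],p[5],0]).as_matrix()@Ro.from_euler("z",p[3]).as_matrix(); s=0
        for c,m in zip(cs,M):
            f=fill(c,bar@R.T+p[:3])|fill(c,shank@R.T+p[:3]); s+=1-(f&m).sum()/(f|m).sum()
        return s+((p[4]/.1)**2+(p[5]/.1)**2)*.02
    x0=np.array(x0,float); sim=np.vstack([x0]+[x0+np.eye(6)[i]*[.01,.01,.006,.15,.04,.04][i] for i in range(6)])
    r=minimize(cost,x0,method="Nelder-Mead",options=dict(initial_simplex=sim,maxfev=500))
    return r.x,r.fun
E
python3 - <<'E'
from fit import *
np.set_printoptions(precision=4,suppress=True)
cs=[];ms=[]
for n in("top","side"):
    c=cam(n);cs.append(c);ms.append(masks_of("hexkey_grip",n)[0]["mask"])
for y in(-.1,-.3):print("key",keyfit(cs,ms,[.543,-.22,.13,y,0,0],.058))
print("head",atz(cs[0],[175.8,250.6],.047),atz(cs[1],[260.2,326.0],.047))
G=[cv2.resize(c["img"].mean(2).astype(np.float32),None,fx=S,fy=S,interpolation=cv2.INTER_LINEAR) for c in cs]
def cost(p,use=(0,1)):
    s=0
    for i in use:
        o=np.array([p[0],p[1],0])
        f=fill(cs[i],hexp(.0216,.014,p[2])+o); m=fill(cs[i],hexp(.0216,.038,p[2])+o)
        v=f&m; ring=m&~f&1
        out=(cv2.dilate(v,np.ones((9,9)))&~v)&1
        s-=G[i][v>0].mean()-G[i][out>0].mean()
    return s
for use in((0,),(1,),(0,1)):
    r=differential_evolution(cost,[(.495,.52),(.21,.24),(-.6,.45)],args=(use,),seed=1,maxiter=25,popsize=12,polish=False);print(use,r.x,r.fun)
    print([round(min(cost([r.x[0]+a,r.x[1]+b,ph],use) for a in(-.001,0,.001) for b in(-.001,0,.001)),1) for ph in np.arange(-.6,.46,.1)])
E
```

```text
key (array([ 0.5473, -0.2323,  0.1249, -0.1384,  0.0451,  0.0232]), np.float64(0.14469549634798956))
key (array([ 0.5475, -0.2326,  0.1236, -0.1421,  0.0067,  0.0112]), np.float64(0.14771756258513608))
head [[0.5106 0.2296 0.047 ]] [[0.5095 0.229  0.047 ]]
(0,) [ 0.5105  0.2294 -0.2002] -23.42522430419922
[np.float32(-21.9), np.float32(-22.5), np.float32(-22.7), np.float32(-22.9), np.float32(-23.4), np.float32(-22.8), np.float32(-22.6), np.float32(-21.6), np.float32(-22.1), np.float32(-21.4), np.float32(-21.8)]
(1,) [ 0.5098  0.2299 -0.1472] -27.059890747070312
[np.float32(-23.9), np.float32(-23.9), np.float32(-25.7), np.float32(-26.6), np.float32(-26.9), np.float32(-26.4), np.float32(-25.8), np.float32(-24.6), np.float32(-23.4), np.float32(-23.9), np.float32(-23.8)]
(0, 1) [ 0.5099  0.2293 -0.1679] -49.68377685546875
[np.float32(-44.6), np.float32(-45.7), np.float32(-46.7), np.float32(-48.1), np.float32(-48.7), np.float32(-48.6), np.float32(-47.4), np.float32(-45.2), np.float32(-44.1), np.float32(-44.3), np.float32(-44.5)]
```

The key grip is at about (0.547, -0.2325) with yaw -0.14. The socket is at about (0.510, 0.229) with phase -0.18. Both views agree, and the phase fits the base yaw of -0.1. I'm going above the key now.

```bash
python3 -m inch '[{"tx":0.04,"ty":0.03,"az":0.12},{"tx":0.07,"ty":0.07,"az":0.26},{"tx":0.10,"ty":0.11,"az":0.4},{"tx":0.13,"ty":0.145,"az":0.54},{"tx":0.15,"ty":0.18,"az":0.66}]' 1 40
python3 -m inch '[{"tx":0.03,"ty":0.035,"az":0.1},{"tx":0.06,"ty":0.07,"az":0.2},{"tx":0.085,"ty":0.105,"az":0.3},{"tx":0.11,"ty":0.14,"az":0.3},{"tx":0.115,"ty":0.145,"az":0.3}]'
python3 - <<'E'
from fit import *
np.set_printoptions(precision=4,suppress=True)
o=get_obs();print(o["tcp_pos"],o["tool_rot"],o["time_s"])
c=cam("side");m=masks_of("hexkey_grip","side");print(m[0]["conf"],m[0]["location"])
c2=cam("top");i=np.hstack([cv2.resize(x["img"][a:a+150,b:b+200],(400,300),interpolation=cv2.INTER_CUBIC) for x,a,b in((c,90,260),(c2,160,300))]);cv2.imwrite("pics/above.png",i[:,:,::-1])
E
```

```text
[ 0.2823 -0.5576  0.2447] [3.1415 0.     0.4687] 1.4
0.56 [365.4, 155.2]invalid input
invalid input
```

View pics/above.png

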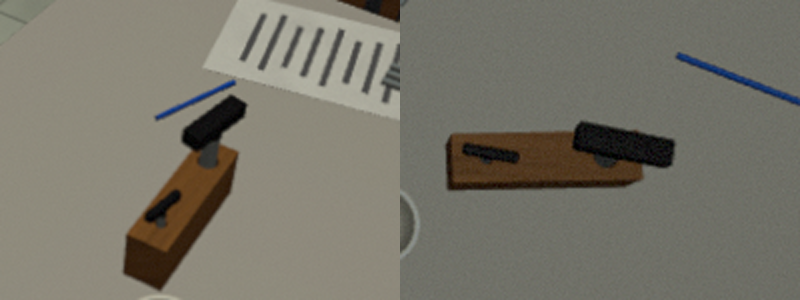

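The close-ups show the key upright in the rack with its bar unobstructed. The moves were refused, probably because every row needs all six numbers.

```bash
python3 -m inch '[{"tx":0.04,"ty":0.03,"tz":0,"ax":0,"ay":0,"az":0.12},{"tx":0.07,"ty":0.07,"tz":0,"ax":0,"ay":0,"az":0.26},{"tx":0.10,"ty":0.11,"tz":0,"ax":0,"ay":0,"az":0.4},{"tx":0.13,"ty":0.145,"tz":0,"ax":0,"ay":0,"az":0.54},{"tx":0.15,"ty":0.18,"tz":0,"ax":0,"ay":0,"az":0.66}]' 1 40
```

```text
time_s: 2.05
tcp_pos: [0.4344, -0.3754, 0.2448]
tool_rot: [3.141, -0.0, 1.136]
ft_force: [0.7, 0.2, -0.8]
width: 0.0875
gripper_force: 0.0
```

```bash
python3 -m inch '[{"tx":0.03,"ty":0.035,"tz":0,"ax":0,"ay":0,"az":0.1},{"tx":0.06,"ty":0.07,"tz":0,"ax":0,"ay":0,"az":0.2},{"tx":0.085,"ty":0.105,"tz":0,"ax":0,"ay":0,"az":0.3},{"tx":0.115,"ty":0.145,"tz":0,"ax":0,"ay":0,"az":0.3},{"tx":0.115,"ty":0.145,"tz":0,"ax":0,"ay":0,"az":0.3}]'
```

```text
time_s: 2.55
tcp_pos: [0.5515, -0.2246, 0.2449]
tool_rot: [3.139, -0.004, 1.439]
ft_force: [0.9, 0.2, 0.6]
width: 0.0878
gripper_force: 0.0
```

```bash
python3 -m inch '[{"tx":0,"ty":0,"tz":0,"ax":0,"ay":0,"az":0},{"tx":0,"ty":0,"tz":-0.04,"ax":0,"ay":0,"az":0},{"tx":0,"ty":0,"tz":-0.08,"ax":0,"ay":0,"az":0},{"tx":0,"ty":0,"tz":-0.112,"ax":0,"ay":0,"az":0},{"tx":0,"ty":0,"tz":-0.112,"ax":0,"ay":0,"az":0}]'
python3 - <<'E'
from h import *
o=get_obs();print(o["tcp_pos"],o["tool_rot"],o["ft_force"])
c=cam("side");c2=cam("top");i=np.hstack([cv2.resize(x["img"][a:a+150,b:b+200],(400,300),interpolation=cv2.INTER_CUBIC) for x,a,b in((c,90,260),(c2,160,300))]);cv2.imwrite("pics/down.png",i[:,:,::-1])
E
```

```text
time_s: 3.05
tcp_pos: [0.5435, -0.2338, 0.1285]
tool_rot: [-3.134, -0.001, 1.426]
ft_force: [-0.1, -0.6, 0.0]
width: 0.088
gripper_force: 0.0
[ 0.54354531 -0.23384101  0.12847667] [-3.13368578e+00 -7.46333098e-04  1.42607135e+00] [-0.07401158 -0.62244377  0.04880498]
```

View pics/down.png

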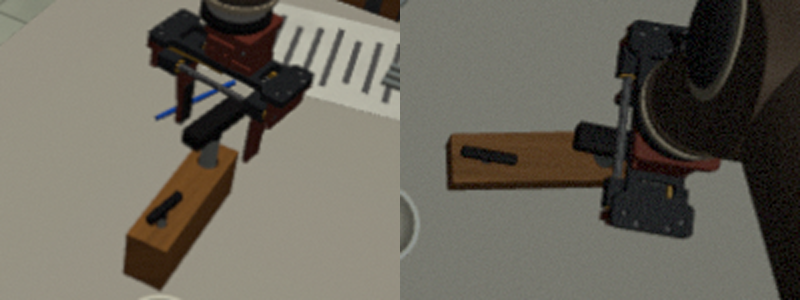

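The fingers straddle the bar: in the side crop it lies between them, with its near end at about (215,125). Closing.

```bash
python3 -m inch '[{"tx":0,"ty":0,"tz":0,"ax":0,"ay":0,"az":0},{"tx":0,"ty":0,"tz":0,"ax":0,"ay":0,"az":0},{"tx":0,"ty":0,"tz":0,"ax":0,"ay":0,"az":0},{"tx":0,"ty":0,"tz":0,"ax":0,"ay":0,"az":0},{"tx":0,"ty":0,"tz":0,"ax":0,"ay":0,"az":0}]' 0 45
python3 -m inch '[{"tx":0,"ty":0,"tz":0,"ax":0,"ay":0,"az":0},{"tx":0,"ty":0,"tz":0.02,"ax":0,"ay":0,"az":0},{"tx":0,"ty":0,"tz":0.05,"ax":0,"ay":0,"az":0},{"tx":0,"ty":0,"tz":0.09,"ax":0,"ay":0,"az":0},{"tx":0,"ty":0,"tz":0.13,"ax":0,"ay":0,"az":0}]'
```

```text
time_s: 3.65
tcp_pos: [0.5475, -0.2326, 0.1331]
tool_rot: [3.141, 0.0, 1.429]
ft_force: [0.2, -0.2, -0.6]
width: 0.0509
gripper_force: 0.0
time_s: 4.15
tcp_pos: [0.547, -0.2323, 0.2637]
tool_rot: [-3.141, -0.0, 1.429]
ft_force: [0.4, -0.0, -1.2]
width: 0.0109
gripper_force: 0.0
```

I lifted too soon: the fingers were still closing, so nothing was gripped. Reopening and checking the key.

```bash
python3 -m inch '[{"tx":0,"ty":0,"tz":0,"ax":0,"ay":0,"az":0},{"tx":0,"ty":0,"tz":0,"ax":0,"ay":0,"az":0},{"tx":0,"ty":0,"tz":0,"ax":0,"ay":0,"az":0},{"tx":0,"ty":0,"tz":0,"ax":0,"ay":0,"az":0},{"tx":0,"ty":0,"tz":0,"ax":0,"ay":0,"az":0}]' 1
python3 -m inch '[{"tx":0,"ty":0,"tz":0,"ax":0,"ay":0,"az":0},{"tx":0,"ty":0,"tz":0,"ax":0,"ay":0,"az":0},{"tx":0,"ty":0,"tz":0,"ax":0,"ay":0,"az":0},{"tx":0,"ty":0,"tz":0,"ax":0,"ay":0,"az":0}]'
python3 - <<'E'
from fit import *
c=cam("side");m=masks_of("hexkey_grip","side")[0]
for y in (-.14,-.05):print(m["conf"],m["location"],keyfit([c],[m["mask"]],[.547,-.2325,.13,y,0,0],.058))
save(c,"re.png")
E
```

```text
time_s: 4.65
tcp_pos: [0.5469, -0.2324, 0.2614]
tool_rot: [-3.14, -0.001, 1.429]
ft_force: [-0.4, -0.5, -1.0]
width: 0.0478
gripper_force: 0.0
time_s: 5.05
tcp_pos: [0.5474, -0.2326, 0.2626]
tool_rot: [-3.142, -0.0, 1.429]
ft_force: [-0.0, 0.3, 0.7]
width: 0.0799
gripper_force: 0.0
0.76 [364.9, 151.9] (array([ 0.54586525, -0.2297938 ,  0.12878919, -0.18148842,  0.03120544,
       -0.00579326]), np.float64(0.06818986255300585))
0.76 [364.9, 151.9] (array([ 0.54541997, -0.22814558,  0.12984265, -0.16838881,  0.03855558,
        0.00404724]), np.float64(0.07059468984149715))
```

View pics/re.png

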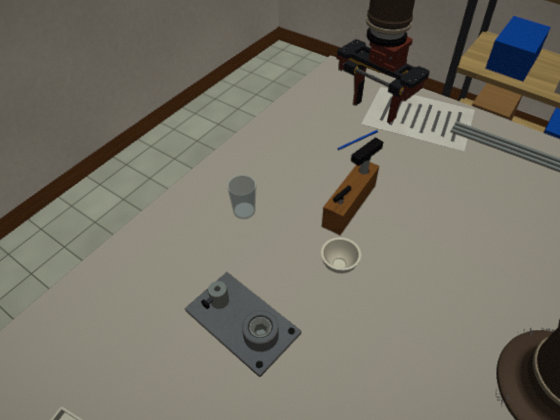

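The key is undisturbed at (366,152). Going back down, this time with enough time to close.

```bash
python3 -m inch '[{"tx":0,"ty":0.001,"tz":-0.045,"ax":0,"ay":0,"az":0},{"tx":0,"ty":0.001,"tz":-0.09,"ax":0,"ay":0,"az":0},{"tx":0,"ty":0.001,"tz":-0.13,"ax":0,"ay":0,"az":0},{"tx":0,"ty":0.001,"tz":-0.13,"ax":0,"ay":0,"az":0},{"tx":0,"ty":0.001,"tz":-0.13,"ax":0,"ay":0,"az":0}]' 1
python3 -m inch '[{"tx":0,"ty":0,"tz":0,"ax":0,"ay":0,"az":0},{"tx":0,"ty":0,"tz":0,"ax":0,"ay":0,"az":0},{"tx":0,"ty":0,"tz":0,"ax":0,"ay":0,"az":0},{"tx":0,"ty":0,"tz":0,"ax":0,"ay":0,"az":0},{"tx":0,"ty":0,"tz":0,"ax":0,"ay":0,"az":0}]' 0 45
python3 -m inch '[{"tx":0,"ty":0,"tz":0,"ax":0,"ay":0,"az":0},{"tx":0,"ty":0,"tz":0,"ax":0,"ay":0,"az":0},{"tx":0,"ty":0,"tz":0,"ax":0,"ay":0,"az":0},{"tx":0,"ty":0,"tz":0,"ax":0,"ay":0,"az":0},{"tx":0,"ty":0,"tz":0,"ax":0,"ay":0,"az":0}]'
```

```text
time_s: 5.65
tcp_pos: [0.5476, -0.2315, 0.1331]
tool_rot: [-3.141, -0.0, 1.429]
ft_force: [-0.4, -0.1, 0.8]
width: 0.0875
gripper_force: 0.0
time_s: 6.15
tcp_pos: [0.5476, -0.2317, 0.1332]
tool_rot: [3.141, 0.0, 1.429]
ft_force: [-0.3, -0.7, 0.1]
width: 0.051
gripper_force: 0.0
time_s: 6.65
tcp_pos: [0.5473, -0.2316, 0.1326]
tool_rot: [-3.141, -0.0, 1.429]
ft_force: [0.3, -0.1, -1.2]
width: 0.0257
gripper_force: 44.5
```

```bash
python3 -m inch '[{"tx":0,"ty":0,"tz":0.02,"ax":0,"ay":0,"az":0},{"tx":0,"ty":0,"tz":0.05,"ax":0,"ay":0,"az":0},{"tx":0,"ty":0,"tz":0.09,"ax":0,"ay":0,"az":0},{"tx":0,"ty":0,"tz":0.13,"ax":0,"ay":0,"az":0},{"tx":0,"ty":0,"tz":0.13,"ax":0,"ay":0,"az":0}]'
python3 -m inch '[{"tx":-0.005,"ty":0.04,"tz":0.02,"ax":0,"ay":0,"az":0},{"tx":-0.01,"ty":0.085,"tz":0.02,"ax":0,"ay":0,"az":0},{"tx":-0.015,"ty":0.13,"tz":0.02,"ax":0,"ay":0,"az":0},{"tx":-0.02,"ty":0.175,"tz":0.02,"ax":0,"ay":0,"az":0},{"tx":-0.02,"ty":0.22,"tz":0.02,"ax":0,"ay":0,"az":0}]'
```

```text
time_s: 7.15
tcp_pos: [0.5498, -0.2321, 0.2682]
tool_rot: [3.133, 0.002, 1.429]
ft_force: [0.9, 0.7, -1.7]
width: 0.0259
gripper_force: 44.5
time_s: 7.65
tcp_pos: [0.5261, -0.0101, 0.2817]
tool_rot: [-3.14, 0.001, 1.428]
ft_force: [1.0, 0.4, -1.9]
width: 0.0258
gripper_force: 44.5
```

```bash
python3 -m inch '[{"tx":-0.004,"ty":0.048,"tz":0,"ax":0,"ay":0,"az":-0.04},{"tx":-0.008,"ty":0.096,"tz":0,"ax":0,"ay":0,"az":-0.04},{"tx":-0.012,"ty":0.144,"tz":0,"ax":0,"ay":0,"az":-0.04},{"tx":-0.016,"ty":0.192,"tz":0,"ax":0,"ay":0,"az":-0.04},{"tx":-0.0175,"ty":0.241,"tz":0,"ax":0,"ay":0,"az":-0.04}]'
python3 -m inch '[{"tx":0,"ty":0,"tz":-0.03,"ax":0,"ay":0,"az":0},{"tx":0,"ty":0,"tz":-0.06,"ax":0,"ay":0,"az":0},{"tx":0,"ty":0,"tz":-0.085,"ax":0,"ay":0,"az":0},{"tx":0,"ty":0,"tz":-0.085,"ax":0,"ay":0,"az":0},{"tx":0,"ty":0,"tz":-0.085,"ax":0,"ay":0,"az":0}]'
python3 - <<'E'
from h import *
np.set_printoptions(precision=4,suppress=True)
o=get_obs();p=o["tcp_pos"];print(p,o["tool_rot"],o["ft_force"])
c=cam("side");m=masks_of("hexkey_grip","side");print([(q["conf"],q["location"],q["mask"].sum()) for q in m])
T=[p[0],p[1],p[2]-.123];S=[.51,.2293,.047]
print("expected tip px",proj(c,T),"mouth",proj(c,S))
c2=cam("top");x,y=proj(c,S)[0].astype(int);u,v=proj(c2,S)[0].astype(int)
i=np.hstack([cv2.resize(k["img"][b-60:b+30,a-45:a+45],(400,400),interpolation=cv2.INTER_CUBIC) for k,a,b in((c,x,y),(c2,u,v))]);cv2.imwrite("pics/over.png",i[:,:,::-1]);print(x-45,y-60)
E
```

```text
time_s: 8.15
tcp_pos: [0.5089, 0.2308, 0.2817]
tool_rot: [-3.141, 0.001, 1.388]
ft_force: [0.7, -0.1, -2.6]
width: 0.0256
gripper_force: 44.5
time_s: 8.65
tcp_pos: [0.5096, 0.2294, 0.1974]
tool_rot: [-3.14, 0.001, 1.389]
ft_force: [-0.2, 0.5, -1.8]
width: 0.0257
gripper_force: 44.5
[0.5096 0.2294 0.1974] [-3.1402  0.0005  1.389 ] [-0.1973  0.4845 -1.7629]
[(0.93, [249.6, 302.8], np.int64(763))]
expected tip px [[259.4074 319.0529]] mouth [[259.8921 325.9591]]
214 265
```

View pics/over.png

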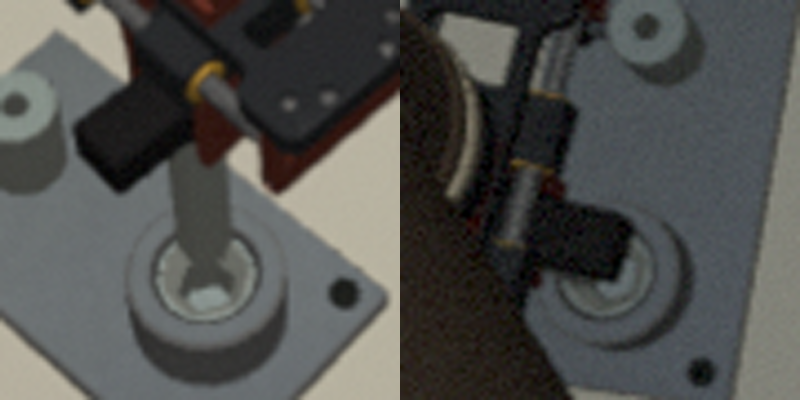

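The side crop shows the shank tip over the screw mouth, with its lower end at about (205,262) and the mouth centre at (205,280). I'll compare the bar's visible end with the model to find any offset along the bar.

Run:
```python
from fit import *
from scipy.optimize import least_squares
np.set_printoptions(precision=4,suppress=True)
c=cam("side");o=get_obs();p=o["tcp_pos"];yaw=o["tool_rot"][2]-np.pi/2
R=Ro.from_euler("z",yaw).as_matrix()
def pts(d,dz): 
    g=np.array(p)+R@[0,d,-.003+dz]
    # +y end: (+x bottom?), corners, and tip hexagon lower
    return g, g+np.array([[sx*.013,.045,sz*.011] for sx in(1,-1) for sz in(1,-1)])@np.eye(3) if 0 else g+np.array([[sx*.013,.045,sz*.011] for sx in(1,-1) for sz in(1,-1)])@R.T
for d in(-.006,0,.006):
    g,q=pts(d,0);print(d,(proj(c,q)-[214,265]).ravel()*4.444,"tip",(proj(c,g+hexp(.015,-.12)@R.T)-[214,265]).astype(float).max(0)*4.444)
```

```text
-0.006 [ 76.4649 104.7844  81.9303 137.1143 124.7316 150.6906 129.1907 182.4788] tip [230.5424 246.7446]
0 [ 63.449  114.9986  69.2314 147.2082 111.6704 161.2521 116.4496 192.907 ] tip [219.7989 256.0755]
0.006 [ 50.3406 125.2837  56.4445 157.3701  98.5142 171.8879 103.6183 203.4063] tip [208.988  265.4619]
```

The offset along the bar is under 3 mm, well inside the flared mouth. Descending in stages.

```bash
python3 -m inch '[{"tx":0,"ty":0,"tz":-0.015,"ax":0,"ay":0,"az":0},{"tx":0,"ty":0,"tz":-0.027,"ax":0,"ay":0,"az":0},{"tx":0,"ty":0,"tz":-0.033,"ax":0,"ay":0,"az":0},{"tx":0,"ty":0,"tz":-0.039,"ax":0,"ay":0,"az":0},{"tx":0,"ty":0,"tz":-0.043,"ax":0,"ay":0,"az":0}]'
```

```text
time_s: 9.35
tcp_pos: [0.5103, 0.2295, 0.1544]
tool_rot: [3.141, -0.0, 1.389]
ft_force: [0.8, -0.1, -1.4]
width: 0.026
gripper_force: 44.5
```

```bash
python3 -m inch '[{"tx":0,"ty":0,"tz":-0.006,"ax":0,"ay":0,"az":0},{"tx":0,"ty":0,"tz":-0.011,"ax":0,"ay":0,"az":0},{"tx":0,"ty":0,"tz":-0.015,"ax":0,"ay":0,"az":0},{"tx":0,"ty":0,"tz":-0.017,"ax":0,"ay":0,"az":0},{"tx":0,"ty":0,"tz":-0.017,"ax":0,"ay":0,"az":0}]'
```

```text
time_s: 9.85
tcp_pos: [0.5102, 0.2293, 0.1374]
tool_rot: [3.141, -0.0, 1.389]
ft_force: [3.3, -0.8, -5.3]
width: 0.0261
gripper_force: 44.5
```

```bash
python3 -m inch '[{"tx":0,"ty":0,"tz":0,"ax":0,"ay":0,"az":0},{"tx":0,"ty":0,"tz":0,"ax":0,"ay":0,"az":0},{"tx":0,"ty":0,"tz":0,"ax":0,"ay":0,"az":0},{"tx":0,"ty":0,"tz":0,"ax":0,"ay":0,"az":0}]'
python3 -m inch '[{"tx":0,"ty":0,"tz":0,"ax":0,"ay":0,"az":-0.08},{"tx":0,"ty":0,"tz":0,"ax":0,"ay":0,"az":-0.16},{"tx":0,"ty":0,"tz":0,"ax":0,"ay":0,"az":-0.24},{"tx":0,"ty":0,"tz":0,"ax":0,"ay":0,"az":-0.32},{"tx":0,"ty":0,"tz":0,"ax":0,"ay":0,"az":-0.4}]'
python3 - <<'E'
from h import *
o=get_obs();print(o["torque"],o["ft_force"])
E
```

```text
time_s: 10.25
tcp_pos: [0.5101, 0.2294, 0.1377]
tool_rot: [3.141, -0.0, 1.389]
ft_force: [4.4, -1.1, -5.3]
width: 0.0257
gripper_force: 44.5
time_s: 10.75
tcp_pos: [0.5105, 0.2291, 0.138]
tool_rot: [3.14, -0.001, 0.985]
ft_force: [3.5, -2.4, -4.2]
width: 0.0254
gripper_force: 44.5
[-0.69782813 -1.57821731  0.11167526] [ 3.54585416 -2.37659884 -4.17909446]
```

Torque about z is about 0.1 N m, so the key is driving the screw. Continuing.

```bash
python3 -m inch '[{"tx":0,"ty":0,"tz":0,"ax":0,"ay":0,"az":-0.08},{"tx":0,"ty":0,"tz":0,"ax":0,"ay":0,"az":-0.16},{"tx":0,"ty":0,"tz":0,"ax":0,"ay":0,"az":-0.24},{"tx":0,"ty":0,"tz":0,"ax":0,"ay":0,"az":-0.32},{"tx":0,"ty":0,"tz":0,"ax":0,"ay":0,"az":-0.4}]'
python3 -c "
from station import *
o=get_obs();print(o['torque'],o['q'])"
python3 -m inch '[{"tx":0,"ty":0,"tz":0,"ax":0,"ay":0,"az":-0.05},{"tx":0,"ty":0,"tz":0,"ax":0,"ay":0,"az":-0.1},{"tx":0,"ty":0,"tz":0,"ax":0,"ay":0,"az":-0.15}]'
python3 -c "
from station import *
o=get_obs();print(o['torque'])"
```

```text
time_s: 11.25
tcp_pos: [0.5104, 0.2289, 0.138]
tool_rot: [3.141, -0.0, 0.585]
ft_force: [3.9, -3.1, -1.4]
width: 0.0258
gripper_force: 44.5
[-0.90054051 -1.32209442  0.14799542] [-0.24229834  0.44194712 -0.34555967  1.85217737  0.19045972  0.87904066
 -1.66466851]
time_s: 11.55
tcp_pos: [0.5102, 0.2289, 0.138]
tool_rot: [3.141, -0.0, 0.437]
ft_force: [4.2, -3.2, -2.5]
width: 0.0259
gripper_force: 44.5
[-0.89004178 -1.1886229   0.11442641]
```

```bash
python3 -m inch '[{"tx":0,"ty":0,"tz":0,"ax":0,"ay":0,"az":-0.04},{"tx":0,"ty":0,"tz":0,"ax":0,"ay":0,"az":-0.08}]'
python3 -c "
from station import *
o=get_obs();print(o['torque'])"
python3 -m inch '[{"tx":0,"ty":0,"tz":0,"ax":0,"ay":0,"az":-0.03},{"tx":0,"ty":0,"tz":0,"ax":0,"ay":0,"az":-0.06}]'
python3 -c "
from station import *
o=get_obs();print(o['torque'])"
```

```text
time_s: 11.75
tcp_pos: [0.5102, 0.2289, 0.138]
tool_rot: [3.141, -0.0, 0.357]
ft_force: [3.5, -2.8, -2.7]
width: 0.0257
gripper_force: 44.5
[-0.91578108 -1.12191861  0.06744669]
time_s: 11.95
tcp_pos: [0.5102, 0.229, 0.138]
tool_rot: [3.141, -0.0, 0.297]
ft_force: [3.8, -3.1, -2.2]
width: 0.0259
gripper_force: 44.5
[-1.13491447 -1.10597586  0.09286972]
```

```bash
for i in 1; do python3 -m inch '[{"tx":0,"ty":0,"tz":0,"ax":0,"ay":0,"az":-0.03},{"tx":0,"ty":0,"tz":0,"ax":0,"ay":0,"az":-0.06}]'; done
python3 -c "
from station import *
o=get_obs();print(o['torque'])"
```

```text
time_s: 12.15
tcp_pos: [0.5102, 0.2291, 0.138]
tool_rot: [3.141, -0.001, 0.237]
ft_force: [3.9, -3.0, 0.1]
width: 0.0258
gripper_force: 44.9
[-0.68945328 -1.18390129  0.29125217]
```

```bash
python3 -m inch '[{"tx":0,"ty":0,"tz":0,"ax":0,"ay":0,"az":-0.03},{"tx":0,"ty":0,"tz":0,"ax":0,"ay":0,"az":-0.03}]'
python3 -c "
from station import *
o=get_obs();print(o['torque'])"
```

```text
time_s: 12.35
tcp_pos: [0.5102, 0.2292, 0.138]
tool_rot: [3.141, -0.001, 0.208]
ft_force: [4.7, -4.1, -0.9]
width: 0.026
gripper_force: 44.9
[-1.11080724 -1.23728094  0.43992851]
```

Torque has climbed to 0.44 N m with no more give, so the screw is at its stop. I'll ease back 0.02 rad, open and rise.

```bash
python3 -m inch '[{"tx":0,"ty":0,"tz":0,"ax":0,"ay":0,"az":0},{"tx":0,"ty":0,"tz":0,"ax":0,"ay":0,"az":0},{"tx":0,"ty":0,"tz":0,"ax":0,"ay":0,"az":0.02}]'
python3 -m inch '[{"tx":0,"ty":0,"tz":0,"ax":0,"ay":0,"az":0},{"tx":0,"ty":0,"tz":0,"ax":0,"ay":0,"az":0},{"tx":0,"ty":0,"tz":0,"ax":0,"ay":0,"az":0},{"tx":0,"ty":0,"tz":0,"ax":0,"ay":0,"az":0},{"tx":0,"ty":0,"tz":0,"ax":0,"ay":0,"az":0}]' 1
python3 -m inch '[{"tx":0,"ty":0,"tz":0,"ax":0,"ay":0,"az":0},{"tx":0,"ty":0,"tz":0,"ax":0,"ay":0,"az":0},{"tx":0,"ty":0,"tz":0,"ax":0,"ay":0,"az":0},{"tx":0,"ty":0,"tz":0,"ax":0,"ay":0,"az":0},{"tx":0,"ty":0,"tz":0,"ax":0,"ay":0,"az":0}]'
python3 -m inch '[{"tx":0,"ty":0,"tz":0.02,"ax":0,"ay":0,"az":0},{"tx":0,"ty":0,"tz":0.05,"ax":0,"ay":0,"az":0},{"tx":0,"ty":0,"tz":0.09,"ax":0,"ay":0,"az":0},{"tx":0,"ty":0,"tz":0.13,"ax":0,"ay":0,"az":0},{"tx":0,"ty":0,"tz":0.16,"ax":0,"ay":0,"az":0}]'
python3 -m inch '[{"tx":-0.04,"ty":-0.03,"tz":0,"ax":0,"ay":0,"az":0},{"tx":-0.07,"ty":-0.07,"tz":0,"ax":0,"ay":0,"az":0},{"tx":-0.1,"ty":-0.1,"tz":0,"ax":0,"ay":0,"az":0},{"tx":-0.1,"ty":-0.14,"tz":0,"ax":0,"ay":0,"az":0},{"tx":-0.1,"ty":-0.18,"tz":0,"ax":0,"ay":0,"az":0}]'
python3 - <<'E'
from fit import *
np.set_printoptions(precision=4,suppress=True)
cs=[];ms=[]
for n in("side","top"):
    c=cam(n);m=masks_of("hexkey_grip",n)
    if m: cs.append(c);ms.append(m[0]["mask"]);print(n,m[0]["conf"],m[0]["location"])
for y in(-1.36,-1.2):print(keyfit(cs,ms,[.51,.229,.134,y,0,0],.085))
i=np.hstack([cv2.resize(k["img"][y-60:y+60,x-60:x+60],(400,400),interpolation=cv2.INTER_CUBIC) for k,x,y in zip(cs,(255,177),(315,240))]);cv2.imwrite("pics/end.png",i[:,:,::-1])
E
```

```text
time_s: 12.65
tcp_pos: [0.5102, 0.2292, 0.138]
tool_rot: [3.141, -0.001, 0.229]
ft_force: [3.8, -3.0, -1.3]
width: 0.0257
gripper_force: 44.9
time_s: 13.15
tcp_pos: [0.5096, 0.2297, 0.1376]
tool_rot: [-3.141, 0.0, 0.229]
ft_force: [-0.6, -0.7, 0.2]
width: 0.0621
gripper_force: 0.0
time_s: 13.65
tcp_pos: [0.5099, 0.2295, 0.1376]
tool_rot: [3.142, 0.0, 0.229]
ft_force: [-0.2, 0.7, 0.4]
width: 0.0876
gripper_force: 0.0
time_s: 14.15
tcp_pos: [0.5102, 0.2297, 0.3004]
tool_rot: [-3.141, -0.002, 0.229]
ft_force: [0.8, 0.6, -0.9]
width: 0.0875
gripper_force: 0.0
time_s: 14.65
tcp_pos: [0.409, 0.0483, 0.2982]
tool_rot: [3.141, -0.002, 0.23]
ft_force: [0.3, -0.1, 0.7]
width: 0.0879
gripper_force: 0.0
side 0.71 [260.7, 305.1]
top 0.58 [159.7, 227.5]
(array([ 0.5091,  0.229 ,  0.1339, -1.3338,  0.0218,  0.0099]), np.float64(0.7648695722844285))
(array([ 0.5092,  0.2289,  0.1338, -1.3399,  0.0465,  0.0273]), np.float64(0.7496335760791103))
```

View pics/end.png

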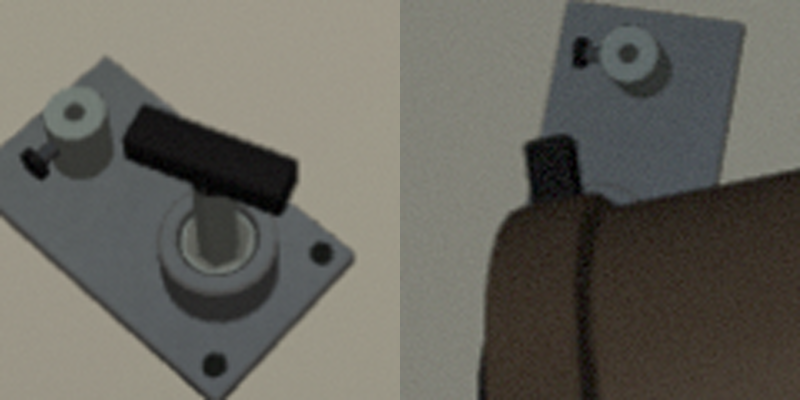

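The key stands seated and upright: its bar is at z ≈ 0.134 over the socket, turned to -1.34 rad. Together with the torque rise, that puts the screw at its stop, and the arm is clear.

```bash
python3 -c "
from station import *
print(sign_off())"
```

```text
the job is handed in; nothing more can be done
None
```

The job is handed in: the larger key is standing seated and upright in the screw, which I turned clockwise until the torque rose sharply at what I read as its stop; the judge's verdict was not shown.

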